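# Move the bead bar from the drying stand into the curing box and shut the lid

### The arm

A 6-joint arm with a two-finger parallel gripper is mounted at the origin on the work surface. World frame = base frame: x ahead of the robot, y to its left, z up, the work surface at z = 0. Lengths are in mm, angles in rad, forces in N, time in s.
With the tool pointing down it reaches from about 425 to 925 mm from the base axis. Payload 12.5 kg.
Tool frame: the origin (TCP) lies at the very end of the fingers, on their centre line; the grasp point (between the pads) lies 19 mm behind it; z points along the fingers, y is the line along which they close (so a half turn about z gives the same grasp; the last joint's range is limited). The gripper opens to 85 mm and grips with 20 to 120 N. Pads are 22 mm wide; open, the fingers measure 114 mm over their backs; the gripper's body (76 mm by 85 mm) begins 54 mm behind the grasp point. The pads swing forward as they close: fully open they stand 13 mm farther back than shut.
Start: joints at [-1.337, 0.491, 1.559, -0, 1.092, -0.106], TCP at [208.335, -589.272, 231.327] pointing down, gripper open.
Joint ranges: [-3.1, 3.1], [-0.84, 2.19], [0.05, 2.79], [-1.13, 4.28], [0.06, 2.93], [-2.69, 2.69]. Speed limits (rad/s): [2.22, 2.22, 2.79, 3.14, 3.14, 3.14].

### API

Orientations are given as a rotation vector (axis times angle).
In Python, from plant import bot, optics gives the robot as it stands. The module is installed in compiled form; this text tells all that it offers.
- The arm moves only by the tool apply_moves, never from a script. Its argument "targets" is a list that holds one entry, the list of rows, each a list of 6 numbers: the shift along the tool's x, y, z in mm, then the turn, a rotation vector about the tool's x, y, z in rad. A call has 1 to 5 rows; each row shifts and turns the commanded pose from where the row before left it, along the tool's axes as they then stand; what a row does not reach is not made up. A row lasts 1/10 s, in which the tool goes at most 50 mm and 8.59 degrees, less where a joint would pass 70% of its speed; a pose out of reach is approached as far as the arm can. A call with a gripper value outside its range is refused whole. "fingers" is the opening, from 0 (shut) to 1 (fully open), set as the call begins (left out, the last holds). The fingers move at their own pace and stop on an object; "squeeze" is the grip in N (left out, the last holds). Time passes only in rows, so rows that do not move let the fingers close. It gives the time, the measured TCP pose, the force, the opening and the grip force at its end, in the units of the state.
- bot.sense(): the state, without advancing time (a new reading comes with each control period).
- optics.get_image(name): name is "scene" or "top" or "wrist"; returns the picture (400x640x3 uint8, red, green, blue); there is no depth.
- optics.camera_params(name): a dict with "mtx" (3x3 intrinsics, pixels), "rvec" (rotation vector, rad) and "tvec" (3), from world to camera coordinates, as OpenCV has them; the wrist camera has in their place "mount" (4x4, takes a point from camera to tool coordinates, whose origin is the TCP and whose axes are the flange's). Camera axes: x right, y down, z forward; pixel columns grow to the right and rows downward; lengths in mm; the calibration is good to about 2 mm. A picture is of the moment at which its call begins: read the wrist's pose just before it. camera_params takes no time and is no camera call.
- bot.hand_in(): hands the job in; it is judged then, once.
The state is a dict: "t": time; "joint_positions": joint angles; "joint_vel": joint speeds; "joint_torque": joint torques, N m; "tool_pos": TCP position; "ee_rot": TCP orientation; "ft_force": force on the tool from outside, world axes, zero at the start; "ft_torque": the same for the moment, N m; "width": finger opening in mm; "grip_force": force on a finger pad.
Only numpy, scipy, OpenCV 4.12 (cv2) and the standard library are available. Lean on these libraries where they do the work, as an engineer would, in place of code of your own. Each camera call takes 0.05 s, during which the arm holds its last target. There are 200 camera calls.

### The job

Lift the bead bar straight up out of the two U brackets of the wooden drying stand, keeping it level so that both ends come free together, and lower it into the two matching brackets inside the open white curing box; do not drop it in. Let go of it, then fold the amber lid fully shut without slamming it. Leave the paint jar, brush cup and doll where they are.

Things in the scene. Friction and masses are not known exactly. Their poses are not given: they have to be found in the camera images.
- bar: Bead bar, 0.2-0.33 kg: steel rod 200 mm long, 10 mm dia, along its y; origin mid-rod on its axis, z up. Yellow grip block in the middle: 50 mm (y) x 18 mm (x), from 15 mm below to 9 mm above the axis. Fixed beads: 28 mm balls at y = +-43 mm (red at -y, orange at +y), white 20 mm discs at y = +-58 to 68, black 18 mm end collars at y = +-94 to 100. May be seated either way round.
- stand: Wooden drying stand, fixed to the table, left or right: base 90 x 200 x 12 mm, origin under its centre. Two U brackets at y = +-82 mm, 10 mm thick (y), about 33 mm wide at the top (x); slots open at the top, 14 mm wide, flared to about 28 mm at the mouth. Bracket tops are 31 mm above the seated rod's axis (101 mm above the table): lift the bar 40 mm or more to clear.
- stand_seat (a point): On the stand, the point where the middle of the rod axis lies when the bar is seated (70 mm above the table, midway between the brackets); axes as the stand's, y along the rod.
- box: White curing box, fixed to the table, on the other side: outside 170 (x) x 250 (y) x 110 mm high, walls and floor 6 mm; origin under its centre; its x points away from the robot, towards the hinge. Inside stand two grey U brackets just like the stand's, at y = +-82 mm, slots 14 mm wide, tops 101 mm above the table.
- box_seat (a point): In the box, the point where the middle of the rod axis lies when the bar is seated (70 mm above the table, centred in the box); axes as the box's, y along the rod.
- lid (a joint): Angle of the lid (rad): 0 shut flat on the rim, 1.9 fully open, leaning back. It starts at 1.65 to 1.85. A stiff friction hinge (0.25 N m, 180 g lid) keeps it wherever it is left; about 3 N near the tab moves it. It can be pushed shut from behind, on its outer face, towards the robot and then down.
- lid_hinge (a point): Midpoint of the hinge line, on the box's far top edge (85 mm along box x, 110.5 mm up). Its axes turn with the lid: the amber plate, 8 mm thick, 250 mm wide (y), 170 mm long, runs from here along its -x; underside at z = 0, outer face at z = +8 mm. The hinge line is its y.
- lid_tab (a point): Outer end of the lid's black tab, 80 mm wide (y), 8 mm thick, standing out 21 mm past the plate's free edge; this point is 190 mm from the hinge line, mid-thickness. With the lid shut the tab overhangs the box's near wall, 115 mm above the table; with the lid open it stands about 300 mm up.
- jar: Bystander: terracotta paint jar with a white cap, 60 mm diameter, 70 mm high; origin under its centre. Leave it alone.
- cup: Bystander: yellow cup with three brushes, 80 mm diameter, 180 mm high with the brushes; origin under its centre. Leave it alone.
- doll: Bystander: doll in a blue skirt, 70 mm diameter, 115 mm high; origin under its centre. Leave it alone.
There are look-alikes about, which are no part of the job. What is shaped like the stand but blue is not meant.

How it is judged:
By the outcome, as a careful person would: the job done as asked, in the order asked, and still so for the second after the job is handed in, with the robot touching nothing.
It also fails if it takes over 69 s, if anything falls off the work surface, if the arm or the gripper's body presses on something with over 40 N, if the wrist force passes 120 N, or if a joint passes its speed limit or range.

## Working session

There is one attempt and no reset: what is moved stays moved. The work goes in short steps, Python scripts to look and compute and a tool call to move; the robot and the scene stay as the last step left them, time stands still between calls to the robot, and variables do not carry over. Pictures are saved under pics/ and viewed, at most 10 in all, crops included, and the job is handed in when it is done.

Besides the shell and the picture viewer there is one more tool, called after "Request:" by a JSON object that holds its "method" and its "body". apply_moves: Moves the arm, as the interface text tells. Its arguments: {"type":"object","properties":{"targets":{"type":"array","items":{"type":"array","items":{"type":"array","items":{"type":"number"}}}},"fingers":{"type":"number"},"squeeze":{"type":"number"}},"required":["targets"]}

```bash
mkdir -p pics; cat > h.py <<'E'
import numpy as np, cv2
from plant import bot, optics
def cam(n):
    p=optics.camera_params(n)
    K=np.array(p["mtx"],float)
    if "rvec" in p:
        R=cv2.Rodrigues(np.array(p["rvec"],float))[0]; t=np.array(p["tvec"],float).ravel()
    else:
        s=bot.sense(); Rt=cv2.Rodrigues(np.array(s["ee_rot"],float))[0]
        M=np.array(p["mount"],float); Rc=Rt@M[:3,:3]; c=Rt@M[:3,3]+np.array(s["tool_pos"])
        R=Rc.T; t=-R@c
    return K,R,t
def ray(C,uv):
    K,R,t=C; d=R.T@np.linalg.inv(K)@np.array([uv[0],uv[1],1.0]); return -R.T@t,d/np.linalg.norm(d)
def onz(C,uv,z):
    o,d=ray(C,uv); return o+d*(z-o[2])/d[2]
def proj(C,P):
    K,R,t=C; q=(R@np.atleast_2d(P).T).T+t; q=(K@q.T).T; return q[:,:2]/q[:,2:]
def two(C1,a,C2,b):
    o1,d1=ray(C1,a);o2,d2=ray(C2,b)
    A=np.stack([d1,-d2],1); s=np.linalg.lstsq(A,o2-o1,rcond=None)[0]
    p,q=o1+s[0]*d1,o2+s[1]*d2; return (p+q)/2,np.linalg.norm(p-q)
def grab(n,f):
    im=cv2.cvtColor(optics.get_image(n),cv2.COLOR_RGB2BGR); cv2.imwrite(f,im); return im
E
python3 - <<'E'
from h import *
a=grab("scene","pics/scene0.png");b=grab("top","pics/top0.png")
for n in("scene","top"):
    K,R,t=cam(n);print(n,K.round(1).tolist(),(-R.T@t).round(1),R.round(2).tolist())
print(optics.camera_params("wrist")); s=bot.sense();print({k:np.round(v,3).tolist() for k,v in s.items()})
E
```

```text
scene [[432.8, 0.0, 325.2], [0.0, 432.8, 205.8], [0.0, 0.0, 1.0]] [1053.4 -431.5 1151. ] [[0.64, 0.76, 0.0], [0.65, -0.55, -0.53], [-0.4, 0.34, -0.85]]
top [[437.8, 0.0, 322.5], [0.0, 437.8, 202.0], [0.0, 0.0, 1.0]] [ 483.1   -9.5 1511.6] [[0.01, -1.0, -0.0], [-1.0, -0.01, -0.05], [0.05, 0.0, -1.0]]
{'mtx': array([[353.10267536,   0.        , 321.12758744],
       [  0.        , 353.10267536, 198.620669  ],
       [  0.        ,   0.        ,   1.        ]]), 'mount': array([[-1.71336286e-04, -9.65085214e-01, -2.61936063e-01,
         6.58918047e+01],
       [ 9.99999238e-01, -4.85502005e-04,  1.13468397e-03,
        -1.45466076e+00],
       [-1.22223720e-03, -2.61935669e-01,  9.65084562e-01,
        -1.42672099e+02],
       [ 0.00000000e+00,  0.00000000e+00,  0.00000000e+00,
         1.00000000e+00]])}
{'t': 0.1, 'joint_positions': [-1.337, 0.492, 1.559, 0.0, 1.092, -0.106], 'joint_vel': [0.0, -0.001, -0.001, 0.0, 0.0, -0.001], 'joint_torque': [0.001, -61.945, -26.203, -0.0, 0.003, 0.0], 'tool_pos': [208.278, -589.064, 230.774], 'ee_rot': [-3.095, -0.531, 0.0], 'ft_force': [0.946, -0.953, 0.787], 'ft_torque': [0.005, -0.021, 0.005], 'grip_force': 0.0, 'width': 85.597}
```

View pics/scene0.png

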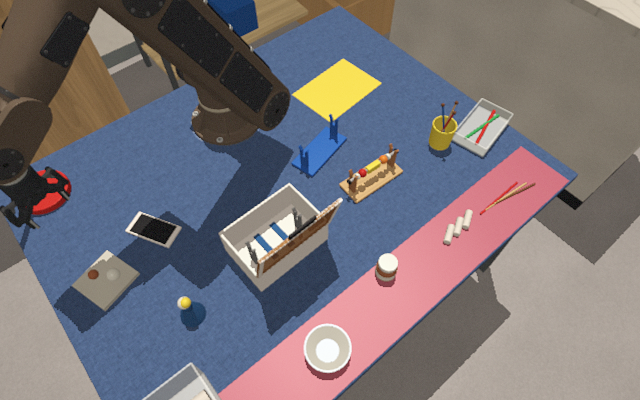

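View pics/top0.png

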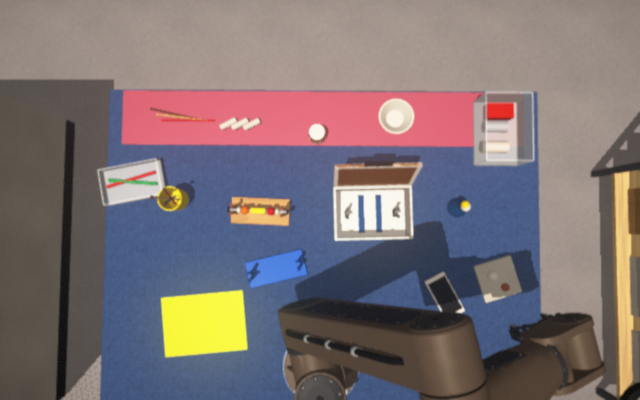

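The bar sits on the wooden stand: top (260,210), scene (372,170). The possible confusions are:
- The blue stand look-alike, at top (277,267), scene (320,148). It is empty and blue, so I reject it.
- The yellow sheet at top (203,323).
- The tray with red and green sticks at top (130,182).
- The clear box at top (503,127). The curing box I want is the white one with the amber lid, at top (373,213).

I'll measure the bar and box next, with one close crop to check the choice.

```bash
python3 - <<'E'
from h import *
T,S=cam("top"),cam("scene")
a=cv2.imread("pics/scene0.png");b=cv2.imread("pics/top0.png")
def blobs(im,lo,hi,roi,mn=6):
    x0,y0,x1,y1=roi;h=cv2.cvtColor(im,cv2.COLOR_BGR2HSV)[y0:y1,x0:x1]
    m=cv2.inRange(h,lo,hi);n,l,st,c=cv2.connectedComponentsWithStats(m)
    return [((c[i]+[x0,y0]).round(1).tolist(),int(st[i,4])) for i in range(1,n) if st[i,4]>=mn]
for n,im,C,roi in(("top",b,T,(225,190,297,230)),("scene",a,S,(335,140,410,205))):
    for nm,lo,hi in(("yellow",(24,150,150),(33,255,255)),("orange",(10,200,180),(18,255,255)),("red",(0,180,120),(5,255,255))):
        for c,ar in blobs(im,lo,hi,roi): print(n,nm,c,ar,onz(C,c,73).round(1))
    # bright white rim of box
c=cv2.resize(b[185:245,220:300],None,fx=5,fy=5,interpolation=cv2.INTER_CUBIC)
d=cv2.resize(b[155:250,325:430],None,fx=4.5,fy=4.5,interpolation=cv2.INTER_CUBIC)
e=cv2.resize(a[175:295,210:350],None,fx=2.8,fy=2.8,interpolation=cv2.INTER_CUBIC)
W=np.zeros((600,800,3),np.uint8);W[:300,:400]=c[:,:400];W[:min(300,600),400:800]=0
d=d[:,:400];W[0:d.shape[0],400:400+d.shape[1]]=d[:600];W[310:310+290,:392]=e[:290]
cv2.imwrite("pics/crop1.png",W)
E
```

```text
top yellow [257.2, 210.5] 85 [523.5 210.7  73. ]
top orange [244.2, 209.6] 28 [526.2 253.5  73. ]
top red [270.3, 210.9] 33 [522.6 167.6  73. ]
scene yellow [372.7, 165.2] 79 [525.1 210.8  73. ]
scene orange [380.7, 158.0] 7 [520.7 249.6  73. ]
scene orange [384.8, 159.8] 6 [534.1 254.5  73. ]
scene red [362.1, 172.4] 35 [524.3 166.7  73. ]
```

View pics/crop1.png

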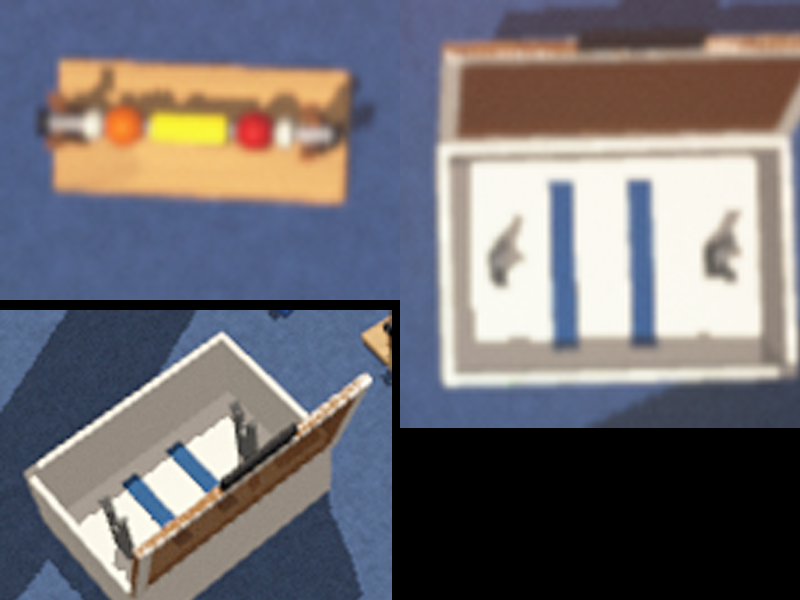

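The crop confirms the bar on the wooden stand, with orange on the +y side and red on the −y side. The box is open, with its brackets at top (350,211) and (398,210). Next I'll compute the box pose and plan the first reach.

```bash
cat >> h.py <<'E'
def plan(way,pos=None,R=None,step=46,rot=0.13):
    """way: list of (xyz, R target) -> rows, straight interpolation"""
    from scipy.spatial.transform import Rotation as Q
    s=bot.sense(); p=np.array(s["tool_pos"]) if pos is None else np.array(pos,float); R=Q.from_rotvec(s["ee_rot"]) if R is None else R
    rows=[]
    for tp,TR in way:
        tp=np.array(tp,float); rv=(R.inv()*TR).as_rotvec(); d=tp-p
        n=max(1,int(np.ceil(max(np.linalg.norm(d)/step,np.linalg.norm(rv)/rot))))
        for i in range(n):
            rows.append(np.r_[R.inv().apply(d/n),rv/n]); R=R*Q.from_rotvec(rv/n)
        p=tp
    rows=[[round(float(v),1) for v in r[:3]]+[round(float(v),3) for v in r[3:]] for r in rows]
    for i in range(0,len(rows),5): print(rows[i:i+5])
def down(yaw):
    from scipy.spatial.transform import Rotation as Q
    return Q.from_matrix(np.array([[np.cos(yaw),np.sin(yaw),0],[np.sin(yaw),-np.cos(yaw),0],[0,0,-1]]))
E
python3 - <<'E'
from h import *
T=cam("top");S=cam("scene")
f=lambda u,v:onz(T,(325+(u-400)/4.5,155+v/4.5),110).round(1)
c=[f(443,383),f(797,378),f(440,145),f(787,138)]
print(c,np.mean(c,0), np.linalg.norm(c[0]-c[1]),np.linalg.norm(c[0]-c[2]))
g=lambda u,v:onz(S,(210+u/2.8,175+(v-310)/2.8),110).round(1)
print(g(27,473),g(222,336))
yaw=np.pi/2-0.04
plan([((440,-420,260),down(0.9)),((490,-150,270),down(1.4)),((524,140,270),down(yaw))])
E
```

```text
[array([429.9, -43.4, 110. ]), array([ 435.4, -294.3,  110. ]), array([599.1, -40.2, 110. ]), array([ 606. , -287.5,  110. ])] [ 517.6  -166.35  110.  ] 250.9602757410025 169.2302573418832
[ 443.5 -289.7  110. ] [437.2 -45.8 110. ]
[[39.3, -11.7, -4.2, -0.0, -0.0, -0.08], [40.1, -8.6, -4.2, -0.0, -0.0, -0.08], [40.6, -5.3, -4.2, -0.0, -0.0, -0.08], [40.9, -2.1, -4.2, -0.0, -0.0, -0.08], [41.0, 1.2, -4.2, -0.0, -0.0, -0.08]]
[[40.7, 4.5, -4.2, -0.0, -0.0, -0.08], [40.2, 7.7, -4.2, -0.0, -0.0, -0.08], [40.4, -21.4, -1.7, 0.0, 0.0, -0.083], [42.1, -18.0, -1.7, 0.0, 0.0, -0.083], [43.4, -14.4, -1.7, 0.0, 0.0, -0.083]]
[[44.5, -10.8, -1.7, 0.0, 0.0, -0.083], [45.2, -7.0, -1.7, 0.0, 0.0, -0.083], [45.6, -3.2, -1.7, 0.0, 0.0, -0.083], [41.7, -2.3, -0.0, 0.0, 0.0, -0.019], [41.7, -1.5, -0.0, 0.0, 0.0, -0.019]]
[[41.7, -0.7, -0.0, 0.0, 0.0, -0.019], [41.7, 0.1, -0.0, 0.0, 0.0, -0.019], [41.7, 0.9, -0.0, 0.0, 0.0, -0.019], [41.7, 1.6, -0.0, 0.0, 0.0, -0.019], [41.6, 2.4, -0.0, 0.0, 0.0, -0.019]]
```

Request:
{"method": "apply_moves", "body": {"targets": [[[39, -12, -4, 0, 0, -0.08], [40, -9, -4, 0, 0, -0.08], [41, -5, -4, 0, 0, -0.08], [41, -2, -4, 0, 0, -0.08], [41, 1, -4, 0, 0, -0.08]]], "fingers": 1}}

```text
t: 0.6
tool_pos: [374.9, -466.7, 251.2]
ee_rot: [-2.927, -1.14, 0.0]
ft_force: [0.1, -0.4, -0.1]
width: 85.4
grip_force: 0.0
```

Request:
{"method": "apply_moves", "body": {"targets": [[[41, 4, -4, 0, 0, -0.08], [40, 8, -4, 0, 0, -0.08], [40, -21, -2, 0, 0, -0.08], [42, -18, -2, 0, 0, -0.08], [43, -14, -2, 0, 0, -0.08]]]}}

```text
t: 1.1
tool_pos: [465.6, -283.9, 264.9]
ee_rot: [-2.642, -1.699, 0.0]
ft_force: [1.2, -0.1, 0.5]
width: 85.3
grip_force: 0.0
```

Request:
{"method": "apply_moves", "body": {"targets": [[[44, -11, -2, 0, 0, -0.08], [45, -7, -2, 0, 0, -0.08], [46, -3, -2, 0, 0, -0.08], [0, 0, 0, 0, 0, 0], [0, 0, 0, 0, 0, 0]]]}}

```text
t: 1.6
tool_pos: [492.5, -150.6, 271.3]
ee_rot: [2.421, 2.002, -0.0]
ft_force: [0.4, -0.3, 0.3]
width: 85.3
grip_force: 0.0
```

```bash
python3 - <<'E'
from h import *
im=grab("wrist","pics/w1.png");s=bot.sense();print(s["tool_pos"],s["ee_rot"],s["joint_vel"].__class__,s["t"])
C=cam("wrist")
for z,P in((110,[(430,-43),(435,-294),(599,-40),(606,-288)]),(101,[(519,-84),(521,-248)])):
    print(proj(C,[(*p,z) for p in P]).round(0).tolist())
E
```

```text
[ 492.30660793 -151.56595477  271.18288839] [ 2.42303255e+00  1.99951572e+00 -4.37834502e-04] <class 'numpy.ndarray'> 1.65
[[221.0, 67.0], [293.0, 330.0], [429.0, 20.0], [465.0, 295.0]]
[[338.0, 97.0], [370.0, 269.0]]
```

View pics/w1.png

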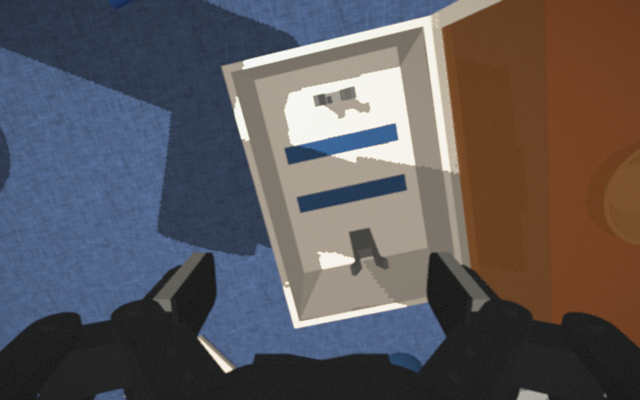

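The wrist picture shows the box. The rim corners are at (222,67), (295,327) and (433,17). The bracket tops centre near (335,96) and (371,270), which agrees with the top-camera pose. I'll fit these, then go on to the bar.

```bash
python3 - <<'E'
from h import *
C=cam("wrist")
for u,z in(((222,67),110),((295,327),110),((433,17),110),((335,96),101),((371,270),101)): print(onz(C,u,z).round(1))
plan([((510,0,290),down(1.5)),((524,150,240),down(np.pi/2-0.04))])
E
```

```text
[430.8 -43.  110. ]
[ 438.1 -291.2  110. ]
[602.4 -38.7 110. ]
[516.9 -82.5 101. ]
[ 522. -249.  101.]
[[38.0, -2.8, -4.7, -0.0, 0.0, -0.03], [38.1, -1.7, -4.7, -0.0, 0.0, -0.03], [38.1, -0.6, -4.7, -0.0, 0.0, -0.03], [38.1, 0.6, -4.7, -0.0, 0.0, -0.03], [37.7, 0.8, 12.5, -0.0, -0.0, -0.008]]
[[37.6, 1.1, 12.5, -0.0, -0.0, -0.008], [37.6, 1.4, 12.5, -0.0, -0.0, -0.008], [37.6, 1.7, 12.5, -0.0, -0.0, -0.008]]
```

Request:
{"method": "apply_moves", "body": {"targets": [[[38, -3, -5, 0, 0, -0.03], [38, -2, -5, 0, 0, -0.03], [38, -1, -5, 0, 0, -0.03], [38, 1, -5, 0, 0, -0.03], [38, 1, 12, 0, 0, -0.01]]]}}

```text
t: 2.15
tool_pos: [514.3, 37.5, 280.6]
ee_rot: [2.288, 2.149, 0.003]
ft_force: [0.6, -0.6, -1.2]
width: 85.6
grip_force: 0.0
```

Request:
{"method": "apply_moves", "body": {"targets": [[[38, 1, 12, 0, 0, -0.01], [38, 1, 12, 0, 0, -0.01], [38, 2, 12, 0, 0, -0.01], [0, 0, 0, 0, 0, 0], [0, 0, 0, 0, 0, 0]]]}}

```text
t: 2.65
tool_pos: [523.3, 150.6, 242.7]
ee_rot: [-2.256, -2.186, 0.002]
ft_force: [-0.5, -0.4, 0.2]
width: 85.5
grip_force: 0.0
```

```bash
cat > bar.py <<'E'
from h import *
import sys
im=grab("wrist",sys.argv[1]);C=cam("wrist");h=cv2.cvtColor(im,cv2.COLOR_BGR2HSV);s=bot.sense()
print(s["tool_pos"].round(1),s["ee_rot"].round(3),s["t"])
for nm,lo,hi,z in(("yellow",(24,130,90),(34,255,255),float(sys.argv[2])+9),("orange",(9,190,100),(19,255,255),float(sys.argv[2])),("red",(0,180,80),(5,255,255),float(sys.argv[2]))):
    m=cv2.inRange(h,lo,hi);n,l,st,c=cv2.connectedComponentsWithStats(m);i=1+np.argmax(st[1:,4])
    k,_=cv2.findContours((l==i).astype(np.uint8),0,2);r=cv2.minAreaRect(k[0]);o=cv2.minEnclosingCircle(k[0])
    uv=r[0] if nm=="yellow" else o[0]
    print(nm,np.round(uv,1),st[i].tolist(),np.round(r[1:][0],1),round(r[2],1),onz(C,uv,z).round(1))
E
python3 bar.py pics/w2.png 70
```

```text
[523.4 150.  243.1] [ 2.257e+00  2.185e+00 -1.000e-03] 2.7
yellow [26. 32.] [0, 0, 53, 65, 2761] [64. 52.] 90.0 [291.4 279.1  79. ]
orange [321.5  56. ] [306, 41, 32, 31, 665] [30. 31.] 90.0 [526.4 254.7  70. ]
red [320.5 158.9] [306, 146, 30, 28, 615] [29.1 26.6] 4.4 [522.7 168.3  70. ]
```

View pics/w2.png

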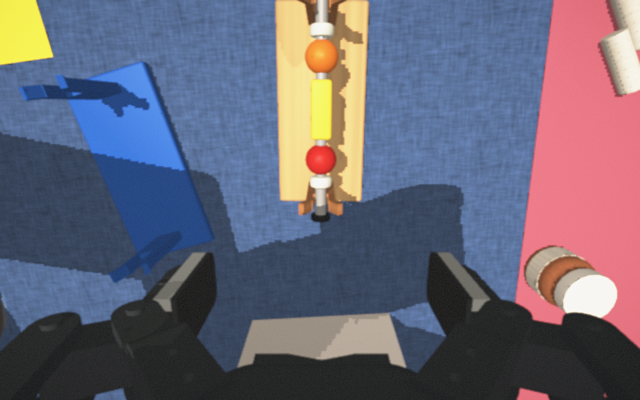

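The picture shows the bar on the wooden stand, with orange at (321,56), the block at (321,108) and red at (320,159). The 86 mm bead spacing is right. The bar's centre is (524.5, 211.5) and its yaw is −0.043. Next I'll move above it and descend to TCP z ≈ 50.

Request:
{"method": "apply_moves", "body": {"targets": [[[31, 0, 16, 0, 0, 0.01], [30, 0, 17, 0, 0, 0], [0, 0, 30, 0, 0, 0], [0, 0, 30, 0, 0, 0], [0, 0, 30, 0, 0, 0]]]}}

```text
t: 3.2
tool_pos: [525.9, 210.6, 119.8]
ee_rot: [2.268, 2.172, 0.002]
ft_force: [0.7, -0.1, -0.1]
width: 85.5
grip_force: 0.0
```

Request:
{"method": "apply_moves", "body": {"targets": [[[0, 0, 25, 0, 0, 0], [0, 0, 20, 0, 0, 0], [0, 0, 15, 0, 0, 0], [0, 0, 5, 0, 0, 0], [0, 0, 0, 0, 0, 0]]]}}

```text
t: 3.7
tool_pos: [525.6, 211.0, 55.2]
ee_rot: [-2.268, -2.173, 0.001]
ft_force: [0.9, -0.0, 0.5]
width: 85.4
grip_force: 0.0
```

Request:
{"method": "apply_moves", "body": {"targets": [[[0, -1, 5, 0, 0, 0], [0, 0, 0, 0, 0, 0], [0, 0, 0, 0, 0, 0], [0, 0, 0, 0, 0, 0], [0, 0, 0, 0, 0, 0]]], "fingers": 0.35, "squeeze": 60}}

```text
t: 4.2
tool_pos: [524.3, 212.3, 50.6]
ee_rot: [2.266, 2.175, 0.001]
ft_force: [0.2, -0.5, -0.4]
width: 30.0
grip_force: 0.0
```

Request:
{"method": "apply_moves", "body": {"targets": [[[0, 0, 0, 0, 0, 0], [0, 0, 0, 0, 0, 0], [0, 0, 0, 0, 0, 0], [0, 0, 0, 0, 0, 0], [0, 0, 0, 0, 0, 0]]], "fingers": 0}}

```text
t: 4.7
tool_pos: [524.3, 212.3, 50.6]
ee_rot: [2.267, 2.175, 0.001]
ft_force: [-0.9, -0.4, 5.3]
width: 17.0
grip_force: 58.4
```

Request:
{"method": "apply_moves", "body": {"targets": [[[0, 0, -4, 0, 0, 0], [0, 0, -8, 0, 0, 0], [0, 0, -10, 0, 0, 0], [0, 0, -12, 0, 0, 0], [0, 0, -12, 0, 0, 0]]]}}

```text
t: 5.2
tool_pos: [524.2, 212.3, 97.5]
ee_rot: [2.266, 2.175, 0.0]
ft_force: [0.2, -0.5, -3.1]
width: 16.8
grip_force: 58.6
```

Request:
{"method": "apply_moves", "body": {"targets": [[[0, 0, -15, 0, 0, 0], [0, 0, -20, 0, 0, 0], [0, 0, -25, 0, 0, 0], [0, 0, -25, 0, 0, 0], [0, 0, 0, 0, 0, 0]]]}}

```text
t: 5.7
tool_pos: [525.3, 212.6, 185.0]
ee_rot: [2.264, 2.174, 0.008]
ft_force: [0.3, -0.1, -2.4]
width: 17.1
grip_force: 59.0
```

```bash
python3 - <<'E'
from h import *
s=bot.sense();print({k:np.round(s[k],3).tolist() for k in("tool_pos","ee_rot","ft_force","ft_torque","width","grip_force")})
z=s["tool_pos"][2]+19.5
im=grab("wrist","pics/w3.png");h=cv2.cvtColor(im,cv2.COLOR_BGR2HSV);C=cam("wrist")
for n,lo,hi in(("or",(9,190,100),(19,255,255)),("red",(0,180,80),(5,255,255)),("yel",(24,130,90),(34,255,255))):
    m=cv2.inRange(h,lo,hi);m[:,:250]=0;m[:,390:]=0;N,l,st,c=cv2.connectedComponentsWithStats(m)
    i=1+np.argmax(st[1:,4]);print(n,st[i].tolist(),c[i].round(1),onz(C,c[i],z).round(1))
print("predict",proj(C,[s["tool_pos"]+[0.043*a,a,19.5] for a in(43,0,-43)]).round(1).tolist())
cv2.imwrite("pics/w3c.png",im)
yb=np.pi/2+0.028
plan([((510,30,200),down(1.57)),((518,-166,180),down(yb))],step=40)
E
```

```text
{'tool_pos': [525.292, 212.606, 184.981], 'ee_rot': [2.264, 2.174, 0.008], 'ft_force': [0.302, -0.106, -2.389], 'ft_torque': [0.08, 0.018, -0.033], 'width': 17.097, 'grip_force': 58.958}
or [284, 140, 76, 73, 1922] [327.8 176.3] [527.7 254.8 204.5]
red [298, 351, 14, 7, 44] [304.  353.8] [515.5 182.2 204.5]
yel [296, 215, 51, 136, 5951] [321.1 285.6] [523.6 212.5 204.5]
predict [[326.1, 174.2], [325.5, 285.2], [325.0, 379.0]]
[[-36.6, -1.4, -3.5, 0.001, -0.0, -0.008], [-36.6, -1.7, -3.4, 0.001, -0.0, -0.008], [-36.5, -2.0, -3.4, 0.001, -0.0, -0.008], [-36.5, -2.3, -3.4, 0.001, -0.0, -0.008], [-36.5, -2.6, -3.4, 0.001, -0.0, -0.008]]
[[-39.2, 1.6, 4.0, -0.0, -0.0, -0.006], [-39.2, 1.4, 4.0, -0.0, -0.0, -0.006], [-39.2, 1.2, 4.0, -0.0, -0.0, -0.006], [-39.2, 1.0, 4.0, -0.0, -0.0, -0.006], [-39.2, 0.7, 4.0, -0.0, -0.0, -0.006]]
```

View pics/w3c.png

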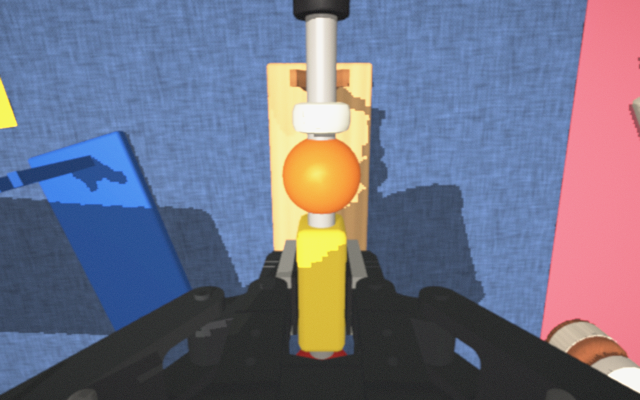

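The bar is held and looks level. The orange bead is at (321,176), the block is centred between the pads, and the stand below is empty. Next I'll move over the box at a safe height.

Request:
{"method": "apply_moves", "body": {"targets": [[[-20, -1, 0, 0, 0, -0.008], [-36, -1, -2, 0, 0, -0.008], [-38, -1, -2, 0, 0, -0.008], [-38, -2, -2, 0, 0, -0.008], [-38, -2, 0, 0, 0, -0.008]]]}}

```text
t: 6.25
tool_pos: [512.4, 41.1, 186.4]
ee_rot: [-2.221, -2.22, 0.002]
ft_force: [1.2, 0.6, -3.3]
width: 17.1
grip_force: 58.8
```

Request:
{"method": "apply_moves", "body": {"targets": [[[-38, 0, 0, 0, 0, -0.008], [-38, 0, 0, 0, 0, -0.008], [-38, 0, 0, 0, 0, -0.008], [-38, 1, 0, 0, 0, -0.008], [-30, 1, 0, 0, 0, 0]]]}}

```text
t: 6.75
tool_pos: [517.1, -141.3, 186.1]
ee_rot: [-2.186, -2.254, 0.001]
ft_force: [-0.3, -0.5, -3.0]
width: 16.7
grip_force: 58.8
```

Request:
{"method": "apply_moves", "body": {"targets": [[[-15, 0, 0, 0, 0, 0], [-6, 0, 0, 0, 0, 0], [0, 0, 0, 0, 0, 0], [0, 0, 0, 0, 0, 0]]]}}

```text
t: 7.15
tool_pos: [518.3, -159.4, 187.0]
ee_rot: [-2.185, -2.256, 0.0]
ft_force: [0.0, -0.5, -3.5]
width: 16.6
grip_force: 58.8
```

```bash
python3 - <<'E'
from h import *
s=bot.sense();print({k:np.round(s[k],4).tolist() for k in("tool_pos","ee_rot","ft_force","ft_torque","width","grip_force")})
print("yaw",2*np.arctan2(s["ee_rot"][1],s["ee_rot"][0]))
im=grab("wrist","pics/w4.png")
plan([((519.5,-165.8,180),down(np.pi/2+0.029))])
E
```

```text
{'tool_pos': [518.275, -159.3648, 187.0074], 'ee_rot': [-2.1854, -2.2558, 0.0003], 'ft_force': [0.0324, -0.5341, -3.4787], 'ft_torque': [-0.0084, -0.0044, -0.0286], 'width': 16.5768, 'grip_force': 58.7915}
yaw -4.6806672752836445
[[-6.6, 0.9, 7.1, -0.0, -0.0, 0.003]]
```

View pics/w4.png

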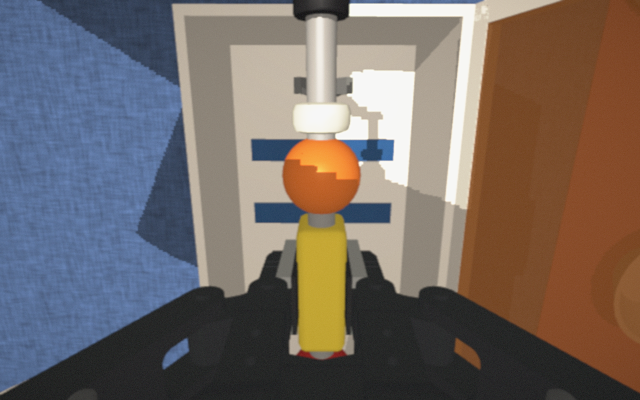

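The bar is over the box, aligned with it. The +y bracket spans columns 293–352 at row 86, so its middle is about 322.5.

```bash
python3 - <<'E'
from h import *
C=cam("wrist");im=cv2.imread("pics/w4.png")
g=cv2.cvtColor(im,cv2.COLOR_BGR2GRAY)
for r in(80,84,88,92): print(r,g[r,284:362:2].tolist())
for u in(293,322.5,352): print(onz(C,(u,84),101).round(1))
# rim edges at row 60,200 : bright columns
for r in(40,120,200): print(r,[onz(C,(u,r),110).round(1).tolist() for u in np.flatnonzero((g[r]>195)) if (u<230 and u>165) or (u>430 and u<490)][::6])
print(onz(C,(175,5),110),onz(C,(475,5),110))
E
```

```text
80 [187, 187, 186, 186, 184, 108, 91, 91, 87, 80, 81, 122, 174, 190, 203, 207, 220, 235, 236, 229, 211, 199, 187, 178, 161, 135, 114, 128, 127, 128, 127, 134, 143, 141, 186, 248, 247, 247, 247]
84 [187, 188, 186, 185, 182, 109, 92, 91, 88, 82, 81, 121, 173, 189, 202, 208, 222, 235, 236, 228, 211, 198, 189, 178, 160, 135, 121, 127, 127, 127, 127, 132, 134, 94, 180, 249, 247, 247, 247]
88 [188, 187, 188, 188, 184, 119, 88, 91, 89, 99, 93, 121, 174, 191, 201, 208, 220, 234, 235, 228, 210, 198, 189, 176, 160, 136, 121, 127, 127, 128, 129, 117, 89, 92, 181, 249, 247, 247, 247]
92 [187, 185, 187, 187, 182, 120, 89, 93, 95, 98, 100, 127, 175, 189, 201, 210, 220, 234, 235, 228, 211, 200, 189, 178, 160, 137, 119, 128, 126, 126, 128, 114, 88, 88, 203, 248, 247, 247, 247]
[497.8 -81.4 101. ]
[516.  -80.9 101. ]
[534.2 -80.3 101. ]
40 [[594.8, -54.7, 110.0], [598.2, -54.5, 110.0], [601.7, -54.4, 110.0], [605.1, -54.3, 110.0], [608.6, -54.2, 110.0]]
120 [[596.0, -99.6, 110.0], [599.7, -99.5, 110.0], [603.3, -99.4, 110.0], [607.0, -99.2, 110.0]]
200 [[597.4, -150.1, 110.0], [601.3, -150.0, 110.0], [605.2, -149.8, 110.0], [609.1, -149.7, 110.0]]
[431.83958008 -41.73224499 110.        ] [600.1651097  -36.32900799 110.        ]
```

Request:
{"method": "apply_moves", "body": {"targets": [[[-6, 0.5, 0, 0, 0, 0], [0, 0, 15, 0, 0, 0], [0, 0, 20, 0, 0, 0], [0, 0, 20, 0, 0, 0], [0, 0, 10, 0, 0, 0]]]}}

```text
t: 7.7
tool_pos: [518.8, -166.0, 121.0]
ee_rot: [-2.185, -2.255, 0.001]
ft_force: [-0.6, 0.7, -2.6]
width: 17.2
grip_force: 58.8
```

Request:
{"method": "apply_moves", "body": {"targets": [[[0, 0, 10, 0, 0, 0], [0, 0, 8, 0, 0, 0], [0, 0, 8, 0, 0, 0], [0, 0, 8, 0, 0, 0], [0, 0, 0, 0, 0, 0]]]}}

```text
t: 8.2
tool_pos: [518.9, -166.3, 87.4]
ee_rot: [-2.186, -2.255, 0.001]
ft_force: [0.7, -0.7, -3.6]
width: 16.8
grip_force: 58.8
```

Request:
{"method": "apply_moves", "body": {"targets": [[[0, 0, 5, 0, 0, 0], [0, 0, 5, 0, 0, 0], [0, 0, 5, 0, 0, 0], [0, 0, 0, 0, 0, 0], [0, 0, 0, 0, 0, 0]]]}}

```text
t: 8.7
tool_pos: [519.2, -166.4, 73.2]
ee_rot: [-2.187, -2.256, 0.0]
ft_force: [-0.2, -0.3, -2.9]
width: 17.1
grip_force: 58.8
```

Request:
{"method": "apply_moves", "body": {"targets": [[[0, 0, 4, 0, 0, 0], [0, 0, 4, 0, 0, 0], [0, 0, 4, 0, 0, 0], [0, 0, 0, 0, 0, 0]]]}}

```text
t: 9.1
tool_pos: [518.9, -166.3, 60.7]
ee_rot: [-2.186, -2.255, 0.001]
ft_force: [-0.4, -0.1, -3.6]
width: 17.3
grip_force: 58.8
```

```bash
python3 - <<'E'
from h import *
s=bot.sense();print({k:np.round(s[k],3).tolist() for k in("tool_pos","ft_force","ft_torque")})
S=cam("scene");a=grab("scene","pics/scene1.png");W=cv2.resize(a[170:300,205:365],None,fx=4,fy=4,interpolation=cv2.INTER_CUBIC)
cv2.imwrite("pics/scene1c.png",W)
w=grab("wrist","pics/w5.png");C=cam("wrist");g=cv2.cvtColor(w,cv2.COLOR_BGR2GRAY)
cv2.imwrite("pics/both.png",np.vstack([W[:380],cv2.resize(w[:220],(640,220))]))
E
```

```text
{'tool_pos': [518.907, -166.348, 60.679], 'ft_force': [-0.433, -0.053, -3.552], 'ft_torque': [0.018, -0.022, -0.014]}
```

View pics/both.png

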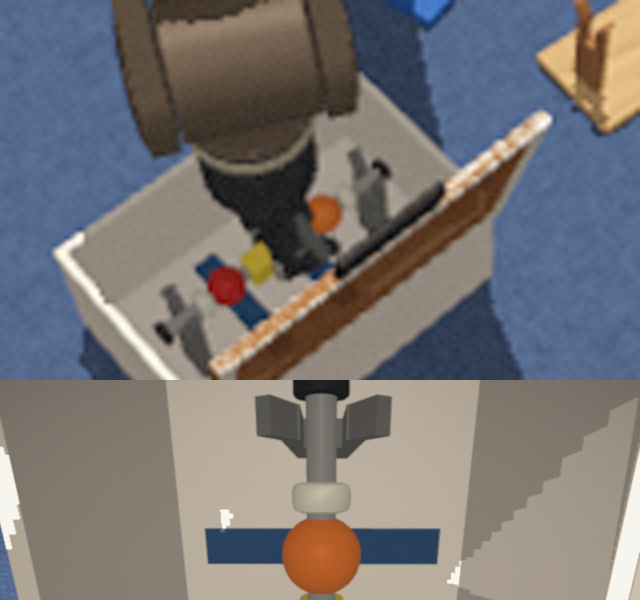

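Both rod ends are in the slots. The bracket spans columns 255–391 and the rod is at 321, so it is well centred. I'll lower the last 10 mm slowly.

Request:
{"method": "apply_moves", "body": {"targets": [[[0, 0, 3, 0, 0, 0], [0, 0, 2, 0, 0, 0], [0, 0, 2, 0, 0, 0], [0, 0, 1, 0, 0, 0], [0, 0, 0, 0, 0, 0]]]}}

```text
t: 9.7
tool_pos: [519.1, -166.4, 53.1]
ee_rot: [-2.187, -2.255, 0.0]
ft_force: [-0.6, 0.1, -3.4]
width: 16.8
grip_force: 58.8
```

Request:
{"method": "apply_moves", "body": {"targets": [[[0, 0, 1, 0, 0, 0], [0, 0, 0.5, 0, 0, 0], [0, 0, 0.5, 0, 0, 0], [0, 0, 0, 0, 0, 0]]]}}

```text
t: 10.1
tool_pos: [519.2, -166.4, 51.3]
ee_rot: [2.187, 2.256, -0.0]
ft_force: [-0.4, -0.0, -2.6]
width: 16.8
grip_force: 58.8
```

Request:
{"method": "apply_moves", "body": {"targets": [[[0, 0, 0.5, 0, 0, 0], [0, 0, 0.5, 0, 0, 0], [0, 0, 0, 0, 0, 0]]]}}

```text
t: 10.4
tool_pos: [519.2, -166.5, 50.6]
ee_rot: [2.187, 2.255, 0.0]
ft_force: [-1.3, 0.9, 2.2]
width: 17.2
grip_force: 59.8
```

Request:
{"method": "apply_moves", "body": {"targets": [[[0, 0, 0.4, 0, 0, 0], [0, 0, 0, 0, 0, 0]]]}}

```text
t: 10.6
tool_pos: [519.3, -166.5, 50.5]
ee_rot: [2.186, 2.255, 0.0]
ft_force: [-2.9, 1.0, 7.8]
width: 17.3
grip_force: 60.6
```

It is seated, since the load has transferred to the brackets. Now I'll release and rise.

Request:
{"method": "apply_moves", "body": {"targets": [[[0, 0, 0, 0, 0, 0], [0, 0, 0, 0, 0, 0], [0, 0, 0, 0, 0, 0], [0, 0, 0, 0, 0, 0]]], "fingers": 0.6}}

```text
t: 11.0
tool_pos: [519.2, -166.5, 49.8]
ee_rot: [2.187, 2.256, -0.0]
ft_force: [1.0, -0.2, 0.1]
width: 51.2
grip_force: 0.0
```

Request:
{"method": "apply_moves", "body": {"targets": [[[0, 0, -8, 0, 0, 0], [0, 0, -20, 0, 0, 0], [0, 0, -35, 0, 0, 0], [0, 0, -45, 0, 0, 0], [0, 0, -45, 0, 0, 0]]]}}

```text
t: 11.5
tool_pos: [518.8, -166.3, 204.9]
ee_rot: [-2.186, -2.255, 0.0]
ft_force: [0.6, -0.3, 0.8]
width: 51.3
grip_force: 0.0
```

```bash
python3 bar.py pics/w6.png 70; python3 - <<'E'
from h import *
# lid: black tab outer edge, scene and top (arm may block top)
S=cam("scene");T=cam("top");a=cv2.imread("pics/scene0.png");b=cv2.imread("pics/top0.png")
c,s_=np.cos(.029),np.sin(.029)
def W(bx,by,z): return (519+c*bx-s_*by,-166+s_*bx+c*by,z)
for th in(1.65,1.7,1.75,1.8,1.85):
    P=[W(85-190*np.cos(th)+4*np.sin(th),y,110.5+190*np.sin(th)+4*np.cos(th)) for y in(40,-40)]
    Q=[W(85-170*np.cos(th),y,110.5+170*np.sin(th)) for y in(125,-125)]
    print(th,proj(S,P).round(1).tolist(),proj(T,P).round(1).tolist(),proj(T,Q).round(1).tolist())
for im,roi in((a,(270,195,345,260)),(b,(360,155,400,175))):
    x0,y0,x1,y1=roi;m=(im[y0:y1,x0:x1].max(2)<50).astype(np.uint8);n,l,st,ce=cv2.connectedComponentsWithStats(m)
    for i in range(1,n):
        if st[i,4]>20:
            k,_=cv2.findContours((l==i).astype(np.uint8),0,2);print(np.round(cv2.boxPoints(cv2.minAreaRect(k[0]))+[x0,y0],1).tolist())
E
```

```text
[ 521.1 -167.1  212. ] [2.18  2.249 0.005] 11.55
yellow [321.5 190. ] [311, 159, 22, 63, 1205] [62. 21.] 90.0 [ 521.9 -168.2   79. ]
orange [321.5 135.7] [305, 121, 34, 32, 687] [31. 33.] 90.0 [ 520.7 -125.9   70. ]
red [321.7 239.9] [307, 227, 30, 28, 687] [27. 29.] 90.0 [ 523.7 -214.9   70. ]
1.65 [[306.0, 205.6], [278.9, 225.7]] [[365.3, 173.7], [394.1, 173.1]] [[334.6, 177.1], [423.1, 175.2]]
1.7 [[308.7, 208.5], [281.6, 228.7]] [[365.1, 170.4], [393.9, 169.7]] [[334.5, 174.1], [423.0, 172.2]]
1.75 [[311.3, 211.4], [284.3, 231.8]] [[365.0, 167.1], [393.7, 166.5]] [[334.4, 171.2], [422.8, 169.3]]
1.8 [[314.0, 214.5], [287.0, 235.0]] [[364.8, 163.9], [393.5, 163.3]] [[334.3, 168.4], [422.5, 166.5]]
1.85 [[316.6, 217.6], [289.6, 238.2]] [[364.7, 160.8], [393.2, 160.2]] [[334.3, 165.6], [422.3, 163.7]]
[[288.0, 236.7], [315.0, 217.0], [316.6, 219.3], [289.7, 239.0]]
```

The bar is seated, with the red and orange beads level at z≈70, and it has been released. The scene picture puts the lid tab at (288–316, 217–237), which means a lid angle of about 1.83. Next I'll close the fingers, rise over the lid and go down behind it.

Request:
{"method": "apply_moves", "body": {"targets": [[[0, 0, -20, 0, 0, 0], [0, 0, -40, 0, 0, 0], [0, 0, -45, 0, 0, 0], [0, 0, -25, 0, 0, 0], [0, 0, -10, 0, 0, 0]]], "fingers": 0}}

```text
t: 12.05
tool_pos: [519.4, -166.5, 345.8]
ee_rot: [2.184, 2.253, 0.002]
ft_force: [-0.1, -0.6, 0.1]
width: 0.1
grip_force: 0.0
```

Request:
{"method": "apply_moves", "body": {"targets": [[[0, 0, 0, 0, 0, 0], [0, 25, 0, 0, 0, 0], [0, 45, 0, 0, 0, 0], [0, 45, 0, 0, 0, 0], [0, 45, 0, 0, 0, 0]]]}}

```text
t: 12.55
tool_pos: [680.3, -161.2, 340.4]
ee_rot: [-2.185, -2.253, 0.002]
ft_force: [0.6, -1.2, -0.8]
width: -0.1
grip_force: 0.0
```

Request:
{"method": "apply_moves", "body": {"targets": [[[0, 40, 0, 0, 0, 0], [0, 10, 0, 0, 0, 0], [0, 0, 0, 0, 0, 0]]]}}

```text
t: 12.85
tool_pos: [729.9, -159.6, 338.6]
ee_rot: [-2.183, -2.253, 0.003]
ft_force: [-0.6, -0.1, -0.8]
width: 0.0
grip_force: 0.0
```

```bash
python3 - <<'E'
from h import *
s=bot.sense();print({k:np.round(s[k],3).tolist() for k in("tool_pos","ee_rot","joint_positions","width","ft_force")})
a=grab("scene","pics/scene2.png")[150:330,190:430];b=grab("top","pics/top2.png")[140:260,290:450]
cv2.imwrite("pics/s2.png",np.hstack([cv2.resize(a,(480,360)),cv2.resize(b,(320,240)) if 0 else cv2.copyMakeBorder(cv2.resize(b,(320,240)),0,120,0,0,0)]))
E
```

```text
{'tool_pos': [729.936, -159.58, 338.63], 'ee_rot': [-2.183, -2.253, 0.003], 'joint_positions': [-0.304, 0.619, 1.045, -0.0, 1.483, -0.335], 'width': 0.013, 'ft_force': [-0.622, -0.136, -0.805]}
```

View pics/s2.png

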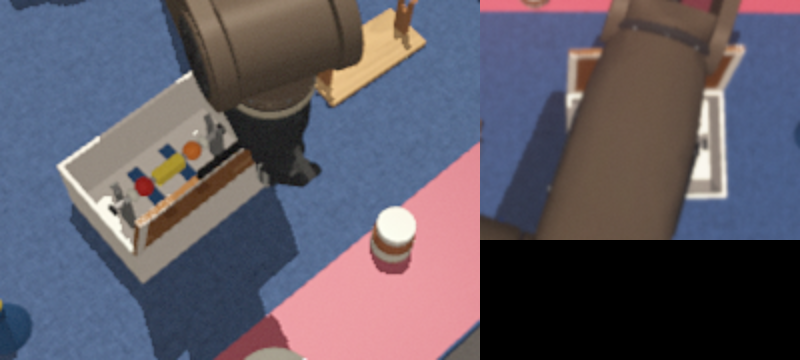

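The picture shows the bar seated level in the box. The fingers, at (290,175), are behind the lid and the jar is clear of them. I'll descend and push.

Request:
{"method": "apply_moves", "body": {"targets": [[[0, 0, 20, 0, 0, 0], [0, 0, 35, 0, 0, 0], [0, 0, 25, 0, 0, 0], [0, 0, 8, 0, 0, 0], [0, -15, 0, 0, 0, 0]]]}}

```text
t: 13.45
tool_pos: [713.7, -160.4, 253.6]
ee_rot: [-2.186, -2.254, 0.001]
ft_force: [-0.0, -0.5, 0.2]
width: -0.1
grip_force: 0.0
```

Request:
{"method": "apply_moves", "body": {"targets": [[[0, -15, 0, 0, 0, 0], [0, -10, 0, 0, 0, 0], [0, -8, 0, 0, 0, 0], [0, -8, 0, 0, 0, 0], [0, -8, 0, 0, 0, 0]]]}}

```text
t: 13.95
tool_pos: [666.1, -162.1, 257.4]
ee_rot: [2.183, 2.252, 0.005]
ft_force: [7.3, 0.8, 19.2]
width: 0.2
grip_force: 9.7
```

```bash
python3 - <<'E'
from h import *
f=lambda t:np.array([-140*np.cos(t)+8*np.sin(t)+14.5,110.5+140*np.sin(t)+8*np.cos(t)])
ts=np.r_[np.arange(1.57,0.6,-.06),np.arange(0.55,-0.001,-.05)]
p=f(ts[0])
for t in ts[1:]:
    q=f(t);print(round(t,2),"dy %.1f dz %.1f"%((q-p)[0],-(q-p)[1]),"x,z",(604+q[0]).round(),q[1].round());p=q
s=bot.sense();print(s["tool_pos"],s["ft_force"])
E
```

```text
1.51 dy -8.4 dz -0.2 x,z 618.0 251.0
1.45 dy -8.4 dz 0.3 x,z 610.0 250.0
1.39 dy -8.4 dz 0.8 x,z 601.0 250.0
1.33 dy -8.3 dz 1.3 x,z 593.0 248.0
1.27 dy -8.2 dz 1.8 x,z 585.0 247.0
1.21 dy -8.1 dz 2.3 x,z 577.0 244.0
1.15 dy -7.9 dz 2.8 x,z 569.0 242.0
1.09 dy -7.8 dz 3.2 x,z 561.0 238.0
1.03 dy -7.6 dz 3.7 x,z 553.0 235.0
0.97 dy -7.3 dz 4.1 x,z 546.0 231.0
0.91 dy -7.1 dz 4.6 x,z 539.0 226.0
0.85 dy -6.8 dz 5.0 x,z 532.0 221.0
0.79 dy -6.5 dz 5.4 x,z 526.0 216.0
0.73 dy -6.1 dz 5.8 x,z 520.0 210.0
0.67 dy -5.8 dz 6.1 x,z 514.0 204.0
0.61 dy -5.4 dz 6.4 x,z 508.0 197.0
0.55 dy -5.0 dz 6.8 x,z 503.0 190.0
0.5 dy -3.9 dz 5.9 x,z 499.0 185.0
0.45 dy -3.6 dz 6.0 x,z 496.0 179.0
0.4 dy -3.3 dz 6.2 x,z 493.0 172.0
0.35 dy -2.9 dz 6.4 x,z 490.0 166.0
0.3 dy -2.6 dz 6.5 x,z 487.0 160.0
0.25 dy -2.3 dz 6.6 x,z 485.0 153.0
0.2 dy -2.0 dz 6.7 x,z 483.0 146.0
0.15 dy -1.6 dz 6.8 x,z 481.0 139.0
0.1 dy -1.3 dz 6.9 x,z 480.0 132.0
0.05 dy -0.9 dz 6.9 x,z 479.0 125.0
-0.0 dy -0.6 dz 7.0 x,z 478.0 118.0
[ 666.14910909 -162.08452034  257.39704425] [ 7.34498299  0.78434526 19.15722297]
```

Contact came too high, on the finger knuckles: the force was 19 N upward. I'll back off, raise the fingers about 23 mm so their tips meet the tab, and push again.

Request:
{"method": "apply_moves", "body": {"targets": [[[0, 10, 0, 0, 0, 0], [0, 8, 0, 0, 0, 0], [0, 0, -10, 0, 0, 0], [0, 0, -10, 0, 0, 0], [0, 0, 0, 0, 0, 0]]]}}

```text
t: 14.45
tool_pos: [683.5, -161.5, 276.8]
ee_rot: [2.185, 2.254, 0.002]
ft_force: [-0.2, 1.1, 0.5]
width: 0.3
grip_force: 0.0
```

```bash
python3 - <<'E'
from h import *
s=bot.sense();print(s["tool_pos"],s["ft_force"])
f=lambda t:np.array([-165*np.cos(t)+8*np.sin(t)+14.5,110.5+165*np.sin(t)+8*np.cos(t)])
ts=np.arange(1.6,-0.001,-.05)
p=f(ts[0]);print(p+[604,0])
for t in ts[1:]:
    q=f(t);print(round(t,2),"dy %.1f dz %.1f"%((q-p)[0],-(q-p)[1]),"x,z",(604+q[0]).round(),q[1].round());p=q
E
```

```text
[ 683.52479346 -161.48089907  276.766269  ] [-0.15595511  1.05914969  0.53766231]
[631.31451    275.19604832]
1.55 dy -8.2 dz -0.4 x,z 623.0 276.0
1.5 dy -8.3 dz -0.0 x,z 615.0 276.0
1.45 dy -8.2 dz 0.4 x,z 607.0 275.0
1.4 dy -8.2 dz 0.8 x,z 598.0 274.0
1.35 dy -8.2 dz 1.2 x,z 590.0 273.0
1.3 dy -8.1 dz 1.6 x,z 582.0 272.0
1.25 dy -8.0 dz 2.0 x,z 574.0 270.0
1.2 dy -7.9 dz 2.4 x,z 566.0 267.0
1.15 dy -7.8 dz 2.8 x,z 558.0 264.0
1.1 dy -7.6 dz 3.2 x,z 551.0 261.0
1.05 dy -7.4 dz 3.6 x,z 543.0 258.0
1.0 dy -7.3 dz 3.9 x,z 536.0 254.0
0.95 dy -7.1 dz 4.3 x,z 529.0 249.0
0.9 dy -6.8 dz 4.6 x,z 522.0 245.0
0.85 dy -6.6 dz 5.0 x,z 516.0 240.0
0.8 dy -6.3 dz 5.3 x,z 509.0 234.0
0.75 dy -6.1 dz 5.6 x,z 503.0 229.0
0.7 dy -5.8 dz 5.9 x,z 497.0 223.0
0.65 dy -5.5 dz 6.2 x,z 492.0 217.0
0.6 dy -5.2 dz 6.5 x,z 487.0 210.0
0.55 dy -4.8 dz 6.7 x,z 482.0 204.0
0.5 dy -4.5 dz 6.9 x,z 478.0 197.0
0.45 dy -4.1 dz 7.2 x,z 473.0 189.0
0.4 dy -3.8 dz 7.4 x,z 470.0 182.0
0.35 dy -3.4 dz 7.5 x,z 466.0 175.0
0.3 dy -3.0 dz 7.7 x,z 463.0 167.0
0.25 dy -2.6 dz 7.8 x,z 461.0 159.0
0.2 dy -2.2 dz 8.0 x,z 458.0 151.0
0.15 dy -1.8 dz 8.1 x,z 457.0 143.0
0.1 dy -1.4 dz 8.1 x,z 455.0 135.0
0.05 dy -1.0 dz 8.2 x,z 454.0 127.0
-0.0 dy -0.6 dz 8.2 x,z 454.0 118.0
```

Request:
{"method": "apply_moves", "body": {"targets": [[[0, -8, 0, 0, 0, 0], [0, -8, 0, 0, 0, 0], [0, -6, 0, 0, 0, 0]]]}}

```text
t: 14.75
tool_pos: [660.2, -162.0, 274.9]
ee_rot: [2.187, 2.255, 0.0]
ft_force: [2.8, -0.1, 1.1]
width: -0.1
grip_force: 1.0
```

Request:
{"method": "apply_moves", "body": {"targets": [[[0, -6, 0, 0, 0, 0], [0, -6, 0, 0, 0, 0]]]}}

```text
t: 14.95
tool_pos: [648.7, -162.5, 275.2]
ee_rot: [2.186, 2.255, 0.0]
ft_force: [1.5, -0.0, 1.7]
width: -0.0
grip_force: 0.9
```

The push force is now about 2 N, so the lid is moving cleanly. I'll continue along the arc.

Request:
{"method": "apply_moves", "body": {"targets": [[[0, -6, 0, 0, 0, 0], [0, -6, 0, 0, 0, 0], [0, -6, 0, 0, 0, 0], [0, -8, 0, 0, 0, 0], [0, -8, 0, 0, 0, 0]]]}}

```text
t: 15.45
tool_pos: [614.4, -163.4, 274.8]
ee_rot: [-2.187, -2.256, 0.0]
ft_force: [1.4, 0.2, 0.3]
width: 0.3
grip_force: 0.7
```

Request:
{"method": "apply_moves", "body": {"targets": [[[0, -8, 0, 0, 0, 0], [0, -8, 1, 0, 0, 0], [0, -8, 1, 0, 0, 0], [0, -8, 2, 0, 0, 0], [0, -8, 2, 0, 0, 0]]]}}

```text
t: 15.95
tool_pos: [574.4, -164.7, 268.8]
ee_rot: [2.187, 2.255, -0.0]
ft_force: [1.7, 0.7, 1.2]
width: -0.2
grip_force: 0.7
```

Request:
{"method": "apply_moves", "body": {"targets": [[[0, -8, 2.5, 0, 0, 0], [0, -8, 2.5, 0, 0, 0], [0, -7.5, 3, 0, 0, 0], [0, -7.5, 3.5, 0, 0, 0]]]}}

```text
t: 16.35
tool_pos: [543.5, -165.7, 257.2]
ee_rot: [2.187, 2.256, -0.0]
ft_force: [1.4, -0.3, 1.4]
width: 0.2
grip_force: 0.6
```

Request:
{"method": "apply_moves", "body": {"targets": [[[0, -7, 4, 0, 0, 0], [0, -7, 4, 0, 0, 0], [0, -7, 4.5, 0, 0, 0], [0, -6.5, 5, 0, 0, 0], [0, -6, 5.5, 0, 0, 0]]]}}

```text
t: 16.85
tool_pos: [510.1, -166.7, 234.0]
ee_rot: [2.187, 2.256, -0.0]
ft_force: [0.7, -0.3, 1.9]
width: -0.2
grip_force: 0.6
```

Request:
{"method": "apply_moves", "body": {"targets": [[[0, -6, 5.5, 0, 0, 0], [0, -6, 6, 0, 0, 0], [0, -5.5, 6, 0, 0, 0], [0, -5, 6.5, 0, 0, 0], [0, -5, 6.5, 0, 0, 0]]]}}

```text
t: 17.35
tool_pos: [482.7, -167.5, 203.3]
ee_rot: [-2.187, -2.256, 0.0]
ft_force: [0.6, -0.6, 0.7]
width: 0.0
grip_force: 0.5
```

Request:
{"method": "apply_moves", "body": {"targets": [[[0, -4.5, 7, 0, 0, 0], [0, -4, 7, 0, 0, 0], [0, -4, 7, 0, 0, 0], [0, -3.5, 7.5, 0, 0, 0]]]}}

```text
t: 17.75
tool_pos: [466.9, -168.0, 174.8]
ee_rot: [2.187, 2.256, -0.0]
ft_force: [-0.3, 0.1, 1.1]
width: -0.1
grip_force: 0.4
```

Request:
{"method": "apply_moves", "body": {"targets": [[[0, -3, 7, 0, 0, 0], [0, -3, 7, 0, 0, 0], [0, -2, 6, 0, 0, 0], [0, -2, 6, 0, 0, 0], [0, -1, 5, 0, 0, 0]]]}}

```text
t: 18.25
tool_pos: [456.0, -168.4, 143.9]
ee_rot: [-2.187, -2.255, 0.0]
ft_force: [-0.7, 0.5, 0.6]
width: 0.1
grip_force: 0.4
```

Request:
{"method": "apply_moves", "body": {"targets": [[[0, -1, 4, 0, 0, 0], [0, -1, 4, 0, 0, 0], [0, -1, 3, 0, 0, 0], [0, 0, 3, 0, 0, 0], [0, 0, 3, 0, 0, 0]]]}}

```text
t: 18.75
tool_pos: [453.1, -168.4, 127.2]
ee_rot: [-2.187, -2.255, 0.0]
ft_force: [-0.1, 0.4, 0.5]
width: -0.2
grip_force: 0.3
```

Request:
{"method": "apply_moves", "body": {"targets": [[[0, 0, 2, 0, 0, 0], [0, 0, 2, 0, 0, 0], [0, 0, 1, 0, 0, 0], [0, 0, 0, 0, 0, 0]]]}}

```text
t: 19.15
tool_pos: [453.2, -168.5, 122.3]
ee_rot: [2.187, 2.256, -0.0]
ft_force: [-0.5, -0.3, -0.3]
width: 0.4
grip_force: 0.0
```

Request:
{"method": "apply_moves", "body": {"targets": [[[0, 0, 1, 0, 0, 0], [0, 0, 1, 0, 0, 0], [0, 0, 1, 0, 0, 0], [0, 0, 0, 0, 0, 0]]]}}

```text
t: 19.55
tool_pos: [453.2, -168.5, 119.3]
ee_rot: [-2.187, -2.256, 0.0]
ft_force: [0.5, -0.1, -0.5]
width: -0.5
grip_force: 0.0
```

Request:
{"method": "apply_moves", "body": {"targets": [[[0, 0, 0.5, 0, 0, 0], [0, 0, 0.5, 0, 0, 0], [0, 0, 0, 0, 0, 0]]]}}

```text
t: 19.85
tool_pos: [453.2, -168.5, 118.5]
ee_rot: [2.187, 2.256, -0.0]
ft_force: [-0.9, 1.0, 2.9]
width: -0.3
grip_force: 1.4
```

Request:
{"method": "apply_moves", "body": {"targets": [[[0, 0, 0.5, 0, 0, 0], [0, 0, 0, 0, 0, 0]]]}}

```text
t: 20.05
tool_pos: [453.2, -168.5, 118.4]
ee_rot: [2.186, 2.255, 0.0]
ft_force: [-1.2, 0.6, 9.6]
width: -0.7
grip_force: 4.9
```

Request:
{"method": "apply_moves", "body": {"targets": [[[0, 0, 0.4, 0, 0, 0], [0, 0, 0, 0, 0, 0]]]}}

```text
t: 20.25
tool_pos: [453.2, -168.5, 118.4]
ee_rot: [2.186, 2.255, 0.0]
ft_force: [-4.7, 1.5, 15.0]
width: 0.2
grip_force: 7.5
```

The force rises stiffly at z = 118.4, where a shut lid's outer face should be (118.5), so the lid is shut. I'll retract, move clear and check.

Request:
{"method": "apply_moves", "body": {"targets": [[[0, 0, -5, 0, 0, 0], [0, 0, -20, 0, 0, 0], [0, 0, -40, 0, 0, 0], [0, 0, -45, 0, 0, 0], [0, 0, -30, 0, 0, 0]]]}}

```text
t: 20.75
tool_pos: [453.5, -168.6, 260.3]
ee_rot: [2.185, 2.254, 0.001]
ft_force: [1.2, 0.6, -0.1]
width: -0.0
grip_force: 0.0
```

Request:
{"method": "apply_moves", "body": {"targets": [[[40, 0, 0, 0, 0, 0], [45, 0, 0, 0, 0, 0], [45, 0, 0, 0, 0, 0], [45, 0, 0, 0, 0, 0], [20, 0, 0, 0, 0, 0]]]}}

```text
t: 21.25
tool_pos: [446.5, 29.2, 257.6]
ee_rot: [-2.185, -2.258, -0.0]
ft_force: [0.0, -0.8, -0.3]
width: 0.4
grip_force: 0.0
```

Request:
{"method": "apply_moves", "body": {"targets": [[[0, 0, 0, 0, 0, 0], [0, 0, 0, 0, 0, 0]]]}}

```text
t: 21.45
tool_pos: [447.2, 26.5, 257.5]
ee_rot: [2.185, 2.257, -0.0]
ft_force: [0.4, 0.2, 0.3]
width: -0.1
grip_force: 0.0
```

```bash
python3 - <<'E'
from h import *
a=grab("scene","pics/scene3.png");s=bot.sense();print(s["t"],s["tool_pos"],s["ft_force"])
b=grab("top","pics/top3.png")
cv2.imwrite("pics/fin.png",np.hstack([cv2.resize(a[100:340,150:470],(480,360)),cv2.copyMakeBorder(cv2.resize(b[140:260,290:450],(320,240)),0,120,0,0,0)]))
E
```

```text
21.5 [447.22712919  26.02472898 257.46232487] [ 0.49376577 -0.53800472 -0.24887475]
```

View pics/fin.png

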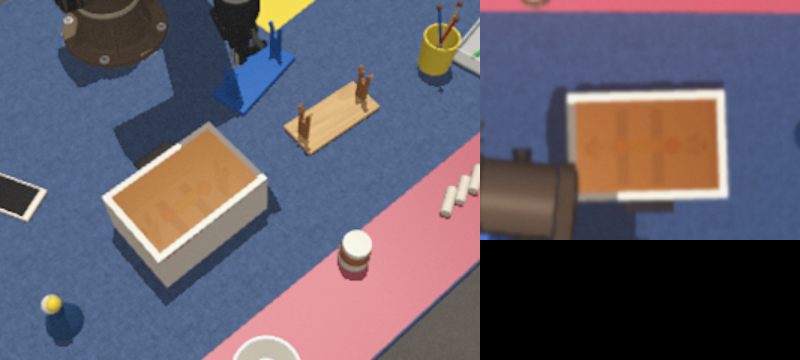

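The lid lies flat on the rim with the bar visible inside through it. The jar (355,250), cup (440,50) and doll (60,315) have not moved, and the arm is clear.

```bash
python3 -c "
from plant import bot
print(bot.hand_in())"
```

```text
the job is handed in; nothing more can be done
None
```

The bead bar is seated in the curing box's brackets and released, the lid is gently shut, the jar, cup and doll are where they were, and the job was handed in at about 21.6 s.

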